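Start the copper still from its control box

ROBOT

A 6-joint arm with a two-finger parallel gripper is mounted at the origin on the work surface. World frame = base frame: x ahead of the robot, y to its left, z up, the work surface at z = 0. Lengths are in mm, angles in rad, forces in N, time in s.
With the tool pointing down it reaches from about 375 to 825 mm from the base axis. Payload 5.5 kg.
Tool frame: the origin (TCP) lies at the very end of the fingers, on their centre line; the grasp point (between the pads) lies 19 mm behind it; z points along the fingers, y is the line along which they close (so a half turn about z gives the same grasp; the last joint's range is limited). The gripper opens to 85 mm and grips with 20 to 120 N. Pads are 22 mm wide; open, the fingers measure 114 mm over their backs; the gripper's body (76 mm by 85 mm) begins 54 mm behind the grasp point. The pads swing forward as they close: fully open they stand 13 mm farther back than shut.
Start: joints at [-1.227, 0.314, -0.047, 1.21, 0, 1.571], TCP at [202.237, -564.885, 231.299] pointing down, gripper open.
Joint ranges: [-2.67, 2.67], [-0.69, 1.73], [-1.03, 1.25], [-2.08, 2.16], [-1.42, 1.45], [-3.14, 3.14]. Speed limits (rad/s): [2.39, 2.39, 3.01, 3.14, 3.14, 3.14].

INTERFACE

Orientations are given as a unit quaternion [w, x, y, z].
In Python, from station import status, camera, calibration, env gives the robot as it stands.
- The arm moves only by the tool step_arm, never from a script. Its arguments are lists of equal length, an entry for each row: "offset": the shift along the tool's x, y, z in units of 30 mm (1.0 is 30 mm), a list of three; "spin": the turn about the tool's z in units of 6 degrees (1.0 is 6 degrees); "hand": the finger opening in mm, from 0 to 85.4. A call has 1 to 10 rows; each row is the pose to reach, as a shift and turn from the pose commanded when the call began, along the tool's axes at that moment; what a row does not reach only later rows make up. A row lasts 1/12 s, in which the tool goes at most 41.7 mm and 7.16 degrees, less where a joint would pass 70% of its speed; a pose out of reach is approached as far as the arm can. A call with a gripper value outside its range is refused whole. The fingers move at their own pace and stop on an object; the grip force is fixed at half the most. Time passes only in rows, so rows that repeat a pose let the fingers close. It gives the time, the measured TCP pose, the force, the opening and the grip force at its end, in the units of the state.
- status.get_obs(): the state, without advancing time (a new reading comes with each control period).
- camera(name): name is "scene" or "top" or "wrist"; returns (picture, depth): 480x640x3 uint8, red, green, blue; 480x640 float32, mm along the optical axis (not along the pixel's ray), 0 where there is no reading.
- calibration(name): a dict with "intrinsics" (3x3 intrinsics, pixels), "dist_coeffs" ([k1, k2, p1, p2, k3] as OpenCV has them; the pictures are not rectified), "T" (4x4, takes a point from camera to world coordinates). Camera axes: x right, y up, looking along -z (the intrinsics and any distortion apply to the point x, -y, -z); pixel columns grow to the right and rows downward; lengths in mm; the calibration is good to about 2 mm. A picture is of the moment at which its call begins: read the wrist's pose just before it. calibration takes no time and is no camera call; for the wrist camera it gives the pose at the moment of the call.
- env.finish_job(): hands the job in; it is judged then, once.
The state is a dict: "clock": time; "joint_positions": joint angles; "joint_velocities": joint speeds; "effort": joint torques, N m; "ee_pos": TCP position; "tcp_rot": TCP orientation; "force": force on the tool from outside, world axes, zero at the start; "ft_torque": the same for the moment, N m; "width": finger opening in mm; "finger_force": force on a finger pad.
Only numpy, scipy, OpenCV 4.12 (cv2) and the standard library are available. Lean on these libraries where they do the work, as an engineer would, in place of code of your own. Each camera call takes 0.05 s, during which the arm holds its last target. There are 200 camera calls.

TASK

Start up the still from its control box: first switch on the cooling by pressing down the raised end of the long rocker until it has tipped right over, then push the square heater key fully in (it stays in), and last press the round start button fully down and keep it held down - the program finishes while still holding it. Do not press the key or the button before its turn; pick nothing up, and leave the cup, jar and jigger standing where they are.

Things in the scene. Friction and masses are not known exactly. Their poses are not given: they have to be found in the camera images.
- panel: The still's control box, fixed on the counter: a flat grey-painted metal box with a wooden cheek at each end, 150 (x) x 298 (y) x 50 mm high. Origin: centre of its underside; z up, y along its length, x across it. The three controls sit in a row along y on its flat top, 80 mm apart (each up to 12 mm off the centre line in x), in an order that varies. All three are black on steel plates 5 mm thick, and their x axes are parallel to the box's.
- rocker_raised_end (a point): Where to press the long rocker: a black rocker switch 60 mm long (box x) and 34 mm wide with a shallow V-shaped top, on a 76 x 46 mm plate. This point is on its top surface, mid-width, 21 mm from the pivot towards the box's +x, on the half that stands raised while off; it moves with the rocker. About 68 mm above the counter when off, about 60 mm when fully on. Press straight down here; about 4 N moves it.
- rocker (a joint): Tilt of the rocker about an axis along the box's y, rad: 0 fully off (its +x end raised), 0.40 fully on (its +x end down, at the stop). It starts off, 0 to 0.05. Friction holds it wherever it is left.
- key_top (a point): Centre of the top face of the square heater key: a black square key 34 x 34 mm on a 50 x 50 mm plate. It moves with the key. 68 mm above the counter when out, 60 mm when fully in; the plate's top is at 55 mm.
- key (a joint): How far the square key is pushed in, m: 0 out, 0.008 fully in, at the stop. It starts 0 to 0.001. Moves straight down under about 4 N and stays where it is left (no spring).
- button_top (a point): Centre of the top face of the round start button: a black disc 34 mm across on a round plate 52 mm across. It moves with the button. 68 mm above the counter when out, 61 mm when fully down; the plate's top is at 55 mm.
- button (a joint): How far the round button is pressed, m: 0 out, 0.007 fully down, at the stop. Sprung: 2 N starts it, 6 N holds it fully down, and it comes back up when let go.
- cup: Bystander: open copper cup, 72 mm across, 75 mm high, loose, standing beyond one end of the control box. Origin: centre of its underside; z up.
- jar: Bystander: closed glass jar with a steel lid, 72 mm across, 85 mm high, loose, standing beyond the other end of the control box. Origin: centre of its underside; z up.
- jigger: Bystander: waisted steel spirit measure, 46 mm across, 68 mm high, loose, standing beyond the box's +x side. Origin: centre of its underside; z up.

How it is judged:
By the outcome, as a careful person would: the job done as asked, in the order asked, and still so for the second after the job is handed in, while the arm keeps its last pose, push and grip.
It also fails if it takes over 40 s, if anything falls off the work surface, if the arm or the gripper's body presses on something with over 40 N, if the wrist force passes 120 N, or if a joint passes its speed limit or range.

## Working session

There is one attempt and no reset: what is moved stays moved. The work goes in short steps, Python scripts to look and compute and a tool call to move; the robot and the scene stay as the last step left them, time stands still between calls to the robot, and variables do not carry over. Pictures are saved under pics/ and viewed, at most 10 in all, crops included, and the job is handed in when it is done.

Besides the shell and the picture viewer there is one more tool, called after "Emit:" as name(argument=value, ...) on one line, values as JSON. step_arm: Moves the arm, as the interface text tells. Its arguments: {"type":"object","properties":{"offset":{"type":"array"},"spin":{"type":"array"},"hand":{"type":"array"}},"required":["offset","spin","hand"]}

```bash
mkdir -p pics; python3 - <<'E'
from station import status, camera, calibration
import cv2,numpy as np
o=status.get_obs(); print(o['clock'],o['ee_pos'],o['tcp_rot'],o['width'],o['force'])
for n in('top','scene'):
    p,d=camera(n); c=calibration(n); print(n,c['intrinsics'],c['dist_coeffs'],c['T'])
    cv2.imwrite(f'pics/{n}0.png',p[...,::-1]); np.save(f'pics/{n}0d.npy',d)
E
```

```text
0.0 [ 202.04125375 -564.36596313  230.44531096] [-8.23292680e-04  9.85262541e-01  1.71046857e-01 -1.40485705e-04] 85.61277030976471 [ 0.08050548 -0.64907602 -0.17395693]
top [[450.11131073   0.         314.37663569]
 [  0.         450.11131073 236.8622897 ]
 [  0.           0.           1.        ]] [-0.10785508  0.          0.          0.          0.        ] [[ 2.18847796e-02  9.95018215e-01 -9.72615467e-02  5.10898351e+02]
 [-9.99283056e-01  2.47767948e-02  2.86266544e-02  4.10465591e+01]
 [ 3.08938720e-02  9.65653275e-02  9.94847077e-01  9.35007865e+02]
 [ 0.00000000e+00  0.00000000e+00  0.00000000e+00  1.00000000e+00]]
scene [[477.98382775   0.         314.81227299]
 [  0.         477.98382775 234.53339368]
 [  0.           0.           1.        ]] [-0.10707402  0.          0.          0.          0.        ] [[ 8.65718872e-01 -4.03138284e-01  2.96665398e-01  8.45352478e+02]
 [ 5.00519329e-01  6.93284272e-01 -5.18495245e-01 -3.97948837e+02]
 [ 3.35182920e-03  5.97357885e-01  8.01967781e-01  7.26547472e+02]
 [ 0.00000000e+00  0.00000000e+00  0.00000000e+00  1.00000000e+00]]
```

View pics/top0.png

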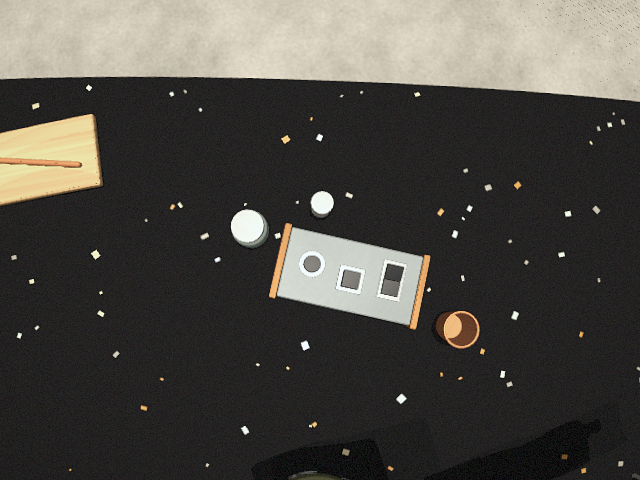

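View pics/scene0.png

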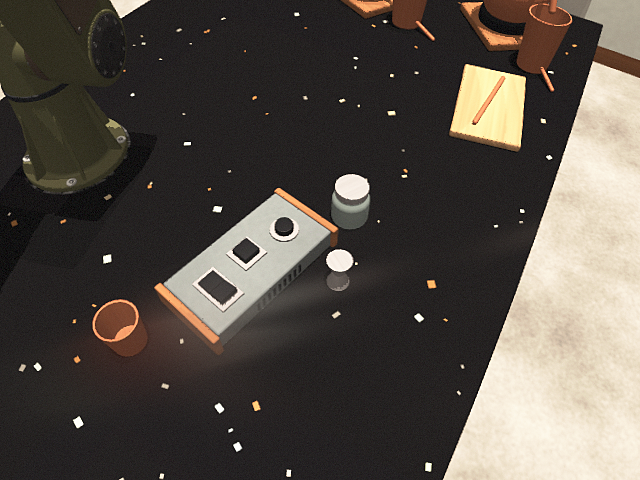

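The top view shows the button at (312,264), the key at (350,280) and the rocker at (392,280). The jigger at (321,203) puts box +x towards the top of the image. The jar is at (249,228) and the cup at (460,329). The scene view agrees with this.

```bash
cat > h.py <<'E'
import cv2,numpy as np
from station import calibration
def cast(n,uv,z,c=None):
    c=c or calibration(n); K=c['intrinsics'];T=np.array(c['T'])
    u=cv2.undistortPoints(np.float64(uv).reshape(-1,1,2),np.array(K),np.array(c['dist_coeffs'])).reshape(-1,2)
    r=np.c_[u[:,0],-u[:,1],-np.ones(len(u))]@T[:3,:3].T
    o=T[:3,3]; return o+r*((z-o[2])/r[:,2])[:,None]
E
python3 - <<'E'
from h import *
for n in('top','scene'):
    im=cv2.imread(f'pics/{n}0.png'); g=cv2.cvtColor(im,cv2.COLOR_BGR2GRAY)
    x0,x1,y0,y1=(270,435,220,335) if n=='top' else (150,345,185,355)
    roi=np.zeros_like(g);roi[y0:y1,x0:x1]=1
    m=((g>205)&(roi>0)).astype(np.uint8)
    cs,_=cv2.findContours(m,cv2.RETR_EXTERNAL,cv2.CHAIN_APPROX_NONE)
    for c in cs:
        if cv2.contourArea(c)<300: continue
        P=cast(n,c.reshape(-1,2),55)[:,:2].astype(np.float32); r=cv2.minAreaRect(P)
        print(n,'plate px',c.reshape(-1,2).mean(0),r)
        # black inside
        f=np.zeros_like(g);cv2.drawContours(f,[cv2.convexHull(c)],-1,1,-1)
        b=((g<110)&(f>0)).astype(np.uint8)
        k=max(cv2.findContours(b,cv2.RETR_EXTERNAL,cv2.CHAIN_APPROX_NONE)[0],key=cv2.contourArea)
        print('   black',cv2.minAreaRect(cast(n,k.reshape(-1,2),66)[:,:2].astype(np.float32)))
    hs=cv2.cvtColor(im,cv2.COLOR_BGR2HSV)
    w=((hs[...,0]<22)&(hs[...,1]>90)&(hs[...,2]>90)&(roi>0)).astype(np.uint8)
    for c in cv2.findContours(w,cv2.RETR_EXTERNAL,cv2.CHAIN_APPROX_NONE)[0]:
        if cv2.contourArea(c)>150: print(n,'cheek',cv2.minAreaRect(cast(n,c.reshape(-1,2),50)[:,:2].astype(np.float32)))
E
```

```text
top plate px [348.43801653 274.66115702] ((524.8328857421875, -43.28369140625), (235.06712341308594, 132.145263671875), 78.56307983398438)
   black ((515.5782470703125, -135.70361328125), (33.53478240966797, 60.024078369140625), 76.74663543701172)
top cheek ((493.912109375, -195.5893096923828), (13.929634094238281, 150.13441467285156), 78.72119140625)
top cheek ((550.1660766601562, 82.49813842773438), (14.316393852233887, 150.58837890625), 78.59935760498047)
scene plate px [219.79508197 287.10655738] ((514.131103515625, -133.064453125), (52.8898811340332, 76.18899536132812), 79.28739166259766)
   black ((518.435791015625, -139.34690856933594), (35.6836051940918, 60.35034942626953), 80.100341796875)
scene plate px [337.         259.92063492] ((653.2696533203125, 6.737382888793945), (30.393354415893555, 42.79032897949219), 27.976865768432617)
   black ((639.94091796875, 2.4407389163970947), (0.0, 0.0), 0.0)
scene cheek ((501.6466369628906, -201.67572021484375), (21.128089904785156, 168.63729858398438), 78.61067962646484)
scene cheek ((549.4461059570312, 81.39918518066406), (14.704943656921387, 149.51873779296875), 78.63959503173828)
```

```bash
python3 - <<'E'
from h import *
ex=np.array([.9803,-.1976]);ey=np.array([.1976,.9803]);c0=np.array([522.04,-56.55])
for n,rois in(('top',dict(b=(296,328,248,280),k=(334,366,264,296),r=(376,410,258,304))),('scene',dict(b=(266,302,210,245),k=(226,268,232,270),r=(192,245,266,312)))):
    im=cv2.imread(f'pics/{n}0.png'); g=cv2.cvtColor(im,cv2.COLOR_BGR2GRAY)
    for q,(x0,x1,y0,y1) in rois.items():
        m=np.zeros_like(g);m[y0:y1,x0:x1]=g[y0:y1,x0:x1]<120
        k=max(cv2.findContours(m,cv2.RETR_EXTERNAL,cv2.CHAIN_APPROX_NONE)[0],key=cv2.contourArea)
        r=cv2.minAreaRect(cast(n,k.reshape(-1,2),67)[:,:2].astype(np.float32))
        d=np.array(r[0])-c0
        w=np.zeros_like(g);w[y0-8:y1+8,x0-8:x1+8]=g[y0-8:y1+8,x0-8:x1+8]>195
        w=cv2.findContours(w,cv2.RETR_EXTERNAL,cv2.CHAIN_APPROX_NONE)[0]
        w=max(w,key=cv2.contourArea); R=cv2.minAreaRect(cast(n,w.reshape(-1,2),55)[:,:2].astype(np.float32));D=np.array(R[0])-c0
        print(n,q,np.round(r[0],1),np.round(r[1],1),'box',np.round([d@ex,d@ey],1),'| plate',np.round(R[0],1),np.round(R[1],1),round(R[2],1),'box',np.round([D@ex,D@ey],1))
E
```

```text
top b [533.9  27.6] [25.1  6.6] box [-5.  84.9] | plate [544.7  20.1] [92.  92.2] 1.2 box [ 7.1 79.7]
top k [514.4 -54.3] [32.5 31.5] box [-7.9  0.7] | plate [515.1 -55.1] [91.9 92.7] 1.1 box [-7.1  0. ]
top r [ 515.6 -135.5] [33.5 60. ] box [  9.3 -78.7] | plate [ 514.8 -140.2] [119.7  98. ] 0.7 box [  9.4 -83.4]
scene b [545.4  17.7] [31.6 40. ] box [ 8.3 77.4] | plate [538.1  23.9] [ 93.5 112.4] 30.5 box [-0.1 82.1]
scene k [517.1 -58.5] [37.3 39.5] box [-4.4 -2.8] | plate [511.3 -51.3] [ 99.5 113.8] 32.8 box [-11.6   3.1]
scene r [ 518.7 -139.8] [35.6 60.8] box [ 13.2 -82.3] | plate [ 519.3 -124.9] [104.5  98.6] 13.5 box [ 10.9 -67.6]
```

```bash
python3 - <<'E'
from h import *
ex=np.array([.9803,-.1976]);ey=np.array([.1976,.9803]);c0=np.array([522.04,-56.55])
for n,(x0,x1,y0,y1) in(('top',(296,328,248,280)),('scene',(266,302,208,245))):
    im=cv2.imread(f'pics/{n}0.png'); g=cv2.cvtColor(im,cv2.COLOR_BGR2GRAY)[y0:y1,x0:x1]
    for t in(90,120,140,160):
        N,l,s,ce=cv2.connectedComponentsWithStats((g<t).astype(np.uint8))
        cy,cx=np.array(g.shape)//2; i=l[cy,cx]
        if i==0: continue
        P=cast(n,[ce[i]+[x0,y0]],67)[0,:2];d=P-c0
        print(n,t,s[i],ce[i]+[x0,y0],P,'box',d@ex,d@ey)
o=cv2.imread('pics/top0.png')[215:345,265:440];cv2.imwrite('pics/c.png',cv2.resize(o,None,fx=4,fy=4,interpolation=cv2.INTER_CUBIC))
E
```

```text
top 140 [  7   8  18  16 218] [311.61009174 263.60550459] [543.84450069  20.26955672] box 6.195407622290871 79.6147807945855
top 160 [  7   8  18  16 227] [311.72687225 263.45374449] [544.14210118  20.0509816 ] box 6.530335820424074 79.459317451609
scene 90 [  9   9  18  19 278] [283.58992806 226.35611511] [545.42498157  16.49593584] box 8.490420514359311 76.22780326402442
scene 120 [  9   9  19  19 292] [283.67808219 226.31849315] [545.51366212  16.64329341] box 8.548236201999082 76.38978116521545
scene 140 [  9   9  19  19 300] [283.68333333 226.23      ] [545.41744419  16.81279094] box 8.420421053425976 76.53692692794093
scene 160 [  8   9  20  20 304] [283.69407895 226.30921053] [545.52686612  16.67461044] box 8.554991831590579 76.4230903638568
```

View pics/c.png

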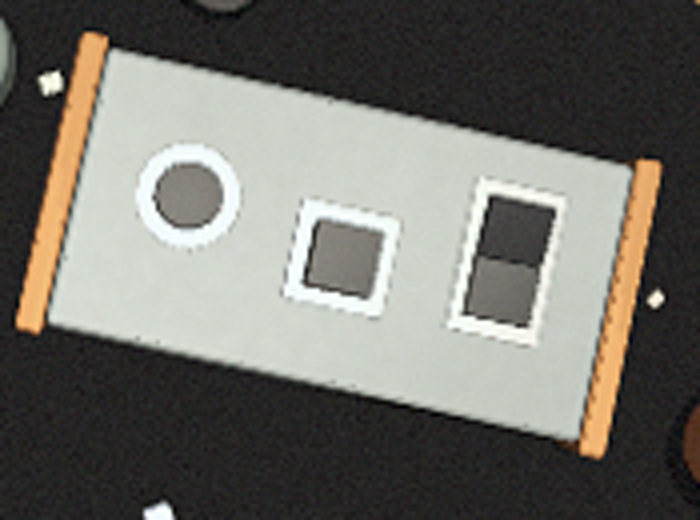

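The crop confirms it: round button, then square key, then rocker. The rocker's dark upper half is its raised +x end. Sizes, the 80 mm spacing and the box centre all agree with what was given.

World targets are rocker point (537,-141), key (515,-55) and button (544.5,19), with box yaw -11.4°. I'll move above the rocker with the fingers closed.

Emit:
step_arm(offset=[[15.28,-9.55,2],[15.28,-9.55,2],[15.28,-9.55,2],[15.28,-9.55,2],[15.28,-9.55,2],[15.28,-9.55,2],[15.28,-9.55,2],[15.28,-9.55,2],[15.28,-9.55,2],[15.28,-9.55,2]], spin=[[5.18],[5.18],[5.18],[5.18],[5.18],[5.18],[5.18],[5.18],[5.18],[5.18]], hand=[0,0,0,0,0,0,0,0,0,0])

```text
validation failed for argument at $.sp...
```

Emit:
step_arm(offset=[[15.28,-9.55,2],[15.28,-9.55,2],[15.28,-9.55,2],[15.28,-9.55,2],[15.28,-9.55,2],[15.28,-9.55,2],[15.28,-9.55,2],[15.28,-9.55,2],[15.28,-9.55,2],[15.28,-9.55,2]], spin=[5.18,5.18,5.18,5.18,5.18,5.18,5.18,5.18,5.18,5.18], hand=[0,0,0,0,0,0,0,0,0,0])

```text
clock: 0.93
ee_pos: [455.2, -243.7, 185.8]
tcp_rot: [-0.0, 0.995, -0.099, -0.0]
force: [1.1, -0.5, -0.5]
width: -0.1
finger_force: 0.0
```

Emit:
step_arm(offset=[[1.7,-3.3,2],[1.7,-3.3,2],[1.7,-3.3,2],[1.7,-3.3,2],[1.7,-3.3,2],[1.7,-3.3,2],[1.7,-3.3,2]], spin=[0,0,0,0,0,0,0], hand=[0,0,0,0,0,0,0])

```text
clock: 1.52
ee_pos: [523.8, -159.5, 126.6]
tcp_rot: [0.0, 0.995, -0.1, 0.0]
force: [0.6, -0.1, 0.3]
width: -0.1
finger_force: 0.0
```

```bash
cat > d.py <<'E'
from station import status
import numpy as np
o=status.get_obs();q=o['tcp_rot'];p=np.array(o['ee_pos'])
a=2*np.arctan2(q[2],q[1]);ux=np.array([np.cos(a),np.sin(a)]);uy=np.array([np.sin(a),-np.cos(a)])
print(o['clock'],p.round(1),'yaw',np.degrees(a).round(2),'F',np.round(o['force'],1),'qd',np.abs(o['joint_velocities']).max().round(3))
for n,t in dict(rocker=(537,-141),key=(515,-55.3),button=(544.5,19)).items():
    d=np.array(t)-p[:2]; print(n,(d@ux/30).round(2),(d@uy/30).round(2))
E
python3 d.py
```

```text
1.5167 [ 523.8 -159.5  126.6] yaw -11.44 F [ 0.6 -0.1  0.3] qd 0.012
rocker 0.31 -0.69
key -0.98 -3.34
button -0.5 -5.97
```

Settled. Now I'll align and come down to z≈80.

Emit:
step_arm(offset=[[0.31,-0.69,0],[0.31,-0.69,0],[0.31,-0.69,1.5],[0.31,-0.69,1.5],[0.31,-0.69,1.5],[0.31,-0.69,1.5]], spin=[0,0,0,0,0,0], hand=[0,0,0,0,0,0])

```text
clock: 2.02
ee_pos: [536.9, -141.0, 82.1]
tcp_rot: [0.0, 0.995, -0.1, -0.0]
force: [-0.3, 0.7, 1.8]
width: -0.0
finger_force: 0.0
```

```bash
python3 d.py; python3 - <<'E'
from station import camera
import cv2
a=camera('scene')[0][...,::-1][150:370,140:400]; cv2.imwrite('pics/c2.png',cv2.resize(a,None,fx=2.7,fy=2.7,interpolation=cv2.INTER_CUBIC))
E
```

```text
2.0167 [ 536.9 -141.    82.1] yaw -11.46 F [-0.3  0.7  1.8] qd 0.026
rocker 0.0 -0.0
key -1.28 -2.65
button -0.81 -5.28
```

View pics/c2.png

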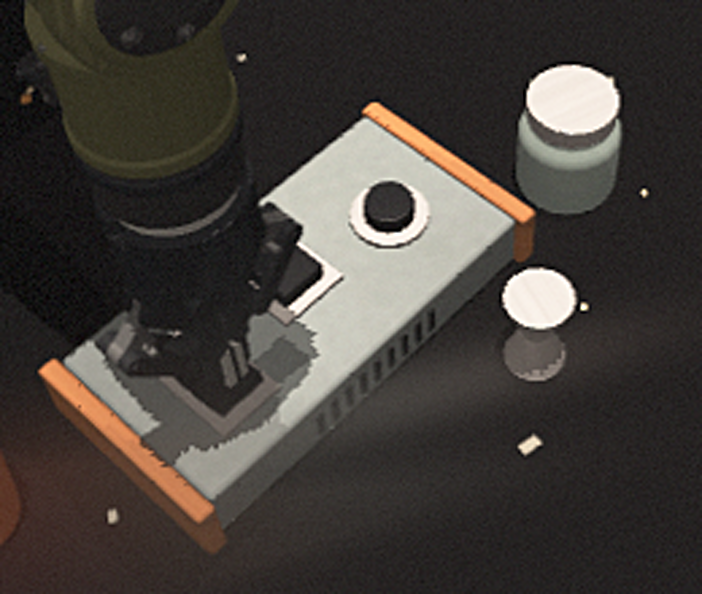

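The picture shows the fingertips above the rocker's +x half near (235,370), and the button and bystanders are clear. Pressing gradually.

Emit:
step_arm(offset=[[0,0,0.2],[0,0,0.4],[0,0,0.45],[0,0,0.5],[0,0,0.55],[0,0,0.6],[0,0,0.65],[0,0,0.65]], spin=[0,0,0,0,0,0,0,0], hand=[0,0,0,0,0,0,0,0])

```text
clock: 2.73
ee_pos: [537.8, -140.2, 61.8]
tcp_rot: [0.0, 0.995, -0.099, 0.0]
force: [2.2, -1.5, 2.7]
width: 0.2
finger_force: 1.5
```

Emit:
step_arm(offset=[[0,0,0.04],[0,0,0.08],[0,0,0.12],[0,0,0.12]], spin=[0,0,0,0], hand=[0,0,0,0])

```text
clock: 3.07
ee_pos: [537.8, -140.2, 60.0]
tcp_rot: [0.0, 0.995, -0.099, 0.001]
force: [-2.4, 1.0, 18.6]
width: 0.0
finger_force: 9.3
```

Emit:
step_arm(offset=[[0,0,0.03],[0,0,0.06],[0,0,0.06]], spin=[0,0,0], hand=[0,0,0])

```text
clock: 3.32
ee_pos: [537.9, -140.2, 59.8]
tcp_rot: [0.0, 0.995, -0.099, 0.001]
force: [-7.4, 1.2, 34.1]
width: -0.1
finger_force: 16.0
```

Emit:
step_arm(offset=[[0,0,-0.8],[0,0,-1.6],[-1.28,-2.65,-1.6],[-1.28,-2.65,-1.6],[-1.28,-2.65,-1.6],[-1.28,-2.65,-1.6],[-1.28,-2.65,-1.6],[-1.28,-2.65,-1.6]], spin=[0,0,0,0,0,0,0,0], hand=[0,0,0,0,0,0,0,0])

```text
clock: 3.98
ee_pos: [511.3, -78.6, 103.8]
tcp_rot: [-0.01, 0.997, -0.082, 0.0]
force: [0.7, 0.1, -0.0]
width: -0.1
finger_force: 0.0
```

```bash
python3 d.py; python3 - <<'E'
from station import camera
import cv2
a=camera('scene')[0][...,::-1][150:370,140:400]; cv2.imwrite('pics/c3.png',cv2.resize(a,None,fx=2.7,fy=2.7,interpolation=cv2.INTER_CUBIC))
E
```

```text
3.9833 [511.3 -78.6 103.8] yaw -9.43 F [ 0.7  0.1 -0. ] qd 0.007
rocker 1.19 1.91
key -0.01 -0.78
button 0.56 -3.39
```

View pics/c3.png

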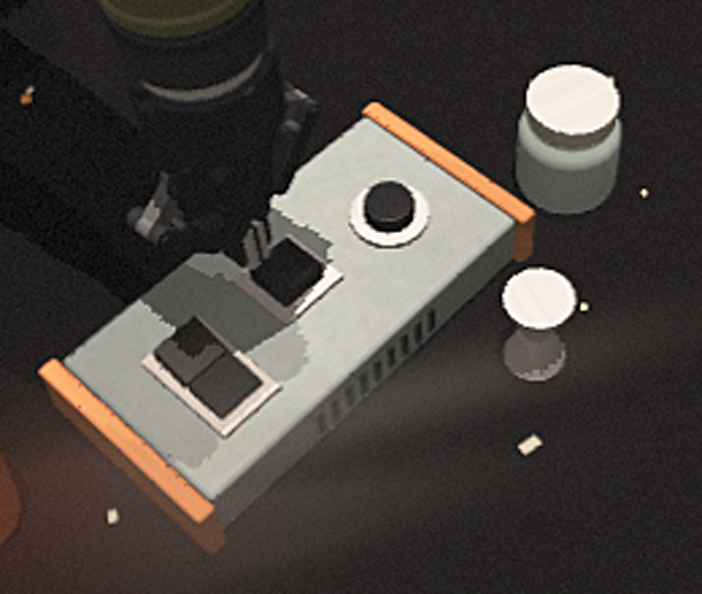

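The rocker is tipped: its +x half near (235,385) is flush and its -x half at (190,340) is raised. The arm stopped short with its yaw off, so I'll check the joints.

```bash
python3 -c "
from station import status
o=status.get_obs();print(o['clock'],o['joint_positions'],o['joint_velocities'],o['ee_pos'],o['tcp_rot'])"
```

```text
4.0333 [-0.16584334  0.25025424 -0.43751246  0.88393642  0.02065508  3.14062894] [-0.00348263  0.00042341  0.0037616  -0.00158061  0.00206693  0.00032969] [511.51670006 -78.68867446 103.88621205] [-1.03292273e-02  9.96550127e-01 -8.23467319e-02  4.08544864e-04]
```

Joint 6 is at its +3.14 limit. I'll turn back 90°, since the key and button suit either orientation.

Emit:
step_arm(offset=[[0,0,0],[0,0,0],[0,0,0],[0,0,0],[0,0,0],[0,0,0],[0,0,0],[0,0,0],[0,0,0],[0,0,0]], spin=[-10,-10,-10,-10,-10,-10,-10,-10,-10,-10], hand=[0,0,0,0,0,0,0,0,0,0])

```text
clock: 4.87
ee_pos: [511.6, -78.8, 103.9]
tcp_rot: [-0.009, 0.904, 0.427, 0.006]
force: [-0.2, -0.4, 0.2]
width: -0.0
finger_force: 0.0
```

Emit:
step_arm(offset=[[0,0,0],[0,0,0],[0,0,0],[0,0,0],[0,0,0],[0,0,0],[0,0,0]], spin=[-5,-5,-5,-5,-5,-5,-5], hand=[0,0,0,0,0,0,0])

```text
clock: 5.45
ee_pos: [511.4, -78.3, 104.1]
tcp_rot: [-0.007, 0.764, 0.645, 0.008]
force: [-0.7, -0.6, -0.4]
width: 0.5
finger_force: 0.0
```

```bash
python3 d.py;python3 -c "
from station import status
o=status.get_obs();print(o['joint_positions'],o['tcp_rot'])"
```

```text
5.45 [511.4 -78.3 104.1] yaw 80.38 F [-0.7 -0.6 -0.4] qd 0.009
rocker -1.92 1.19
key 0.78 -0.01
button 3.38 0.54
[-0.16532976  0.24953272 -0.43790289  0.88393296  0.02094034  1.57342501] [-0.00699538  0.76388734  0.64526462  0.00779531]
```

Emit:
step_arm(offset=[[0.78,-0.01,0],[0.78,-0.01,0],[0.78,-0.01,0.5],[0.78,-0.01,0.8],[0.78,-0.01,0.8],[0.78,-0.01,0.8]], spin=[0.3,0.3,0.3,0.3,0.3,0.3], hand=[0,0,0,0,0,0])

```text
clock: 5.95
ee_pos: [514.1, -54.6, 80.1]
tcp_rot: [-0.008, 0.773, 0.634, 0.007]
force: [0.2, 0.5, -0.4]
width: -0.0
finger_force: 0.0
```

```bash
python3 d.py
```

```text
5.95 [514.1 -54.6  80.1] yaw 78.75 F [ 0.2  0.5 -0.4] qd 0.017
rocker -2.68 1.31
key -0.02 0.03
button 2.6 0.51
```

Centred to within 1 mm. Pressing the key.

Emit:
step_arm(offset=[[0,0.03,0.2],[0,0.03,0.35],[0,0.03,0.4],[0,0.03,0.45],[0,0.03,0.5],[0,0.03,0.55],[0,0.03,0.6],[0,0.03,0.65],[0,0.03,0.7],[0,0.03,0.7]], spin=[0,0,0,0,0,0,0,0,0,0], hand=[0,0,0,0,0,0,0,0,0,0])

```text
clock: 6.78
ee_pos: [515.8, -54.4, 60.0]
tcp_rot: [-0.007, 0.773, 0.635, 0.008]
force: [-3.0, -1.4, 6.0]
width: -0.1
finger_force: 3.0
```

Emit:
step_arm(offset=[[0,0,0.04],[0,0,0.08],[0,0,0.12],[0,0,0.12]], spin=[0,0,0,0], hand=[0,0,0,0])

```text
clock: 7.12
ee_pos: [516.0, -54.5, 59.3]
tcp_rot: [-0.006, 0.773, 0.635, 0.008]
force: [-13.1, -0.5, 36.1]
width: -0.1
finger_force: 17.8
```

Hard stop at 36 N, so the key is in. Lifting and moving over to the button.

Emit:
step_arm(offset=[[0,0,-0.8],[0,0,-1.5],[2.6,0.48,-1.5],[2.6,0.48,-1.5],[2.6,0.48,-1.5],[2.6,0.48,-1.5],[2.6,0.48,-0.8],[2.6,0.48,-0.8],[2.6,0.48,-0.8]], spin=[0,0,0,0,0,0,0,0,0], hand=[0,0,0,0,0,0,0,0,0])

```text
clock: 7.87
ee_pos: [543.2, 18.4, 80.5]
tcp_rot: [-0.008, 0.773, 0.634, 0.006]
force: [-0.6, -0.2, 0.5]
width: -0.3
finger_force: 0.0
```

```bash
python3 d.py; python3 - <<'E'
from station import camera
import cv2
a=camera('scene')[0][...,::-1][150:370,140:400]; cv2.imwrite('pics/c4.png',cv2.resize(a,None,fx=2.7,fy=2.7,interpolation=cv2.INTER_CUBIC))
E
```

```text
7.8667 [543.2  18.4  80.5] yaw 78.76 F [-0.6 -0.2  0.5] qd 0.026
rocker -5.25 0.83
key -2.59 -0.44
button 0.03 0.04
```

View pics/c4.png

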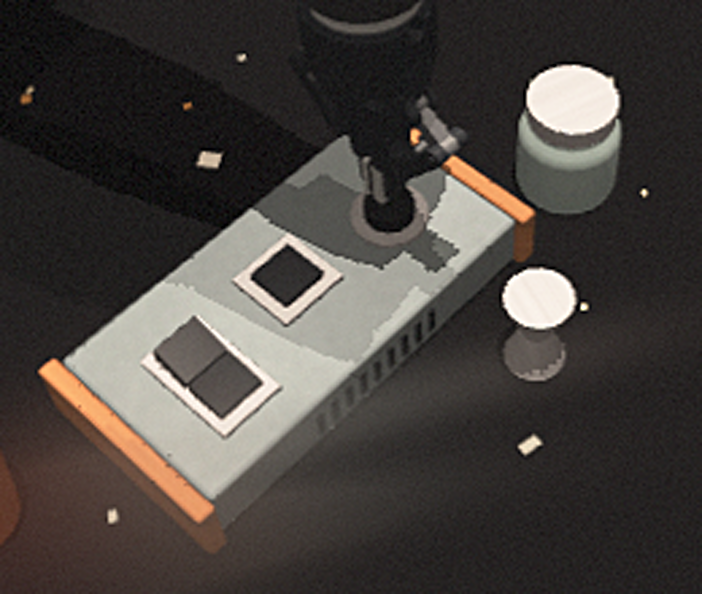

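The key at (288,275) is in, the rocker stays tipped, and the fingertips are over the button at (388,205). Pressing and holding.

Emit:
step_arm(offset=[[0,0.02,0.2],[0,0.02,0.35],[0,0.02,0.4],[0,0.02,0.45],[0,0.02,0.5],[0,0.02,0.55],[0,0.02,0.6],[0,0.02,0.65],[0,0.02,0.7],[0,0.02,0.7]], spin=[0,0,0,0,0,0,0,0,0,0], hand=[0,0,0,0,0,0,0,0,0,0])

```text
clock: 8.75
ee_pos: [545.7, 19.1, 61.1]
tcp_rot: [-0.007, 0.773, 0.635, 0.008]
force: [-2.6, -2.9, 6.6]
width: -0.3
finger_force: 2.9
```

Emit:
step_arm(offset=[[0,0,0.04],[0,0,0.08],[0,0,0.1],[0,0,0.1],[0,0,0.1],[0,0,0.1]], spin=[0,0,0,0,0,0], hand=[0,0,0,0,0,0])

```text
clock: 9.25
ee_pos: [545.9, 19.1, 60.7]
tcp_rot: [-0.006, 0.773, 0.635, 0.008]
force: [-11.0, -2.0, 31.0]
width: 0.3
finger_force: 15.1
```

```bash
python3 d.py; python3 -c "
from station import env
print(env.finish_job())"
```

```text
9.25 [545.9  19.1  60.7] yaw 78.8 F [-11.  -2.  31.] qd 0.003
rocker -5.29 0.75
key -2.63 -0.53
button -0.01 -0.04
the job is handed in; nothing more can be done
None
```

I tipped the rocker fully over, pushed the heater key in to its stop, and handed the job in at 9.25 s with the start button held at its stop under about 31 N; no verdict came back.

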